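# Open the twin water filter under the sink by the light of a clip lamp

### The job

Squeeze the clip of the yellow work light open, take it off the tote's middle panel and let it snap onto the blue bucket's rim on the side next to the water filter, seated down on the rim, upright, with its lens towards the filter. The filter's two canisters have opposite thread hands and nobody remembers which is which, so take the blue cap by its square boss, find out by trying which way it loosens, and unscrew it rather than wrenching it off. Finish while holding the blue cap level in the gripper, lifted clear and between 5 and 15 cm straight above where it was screwed on; leave the grey cap, the light and all the other things where they are.

Things in the scene. Friction and masses are not known exactly. Their poses are not given: they have to be found in the camera images.
- lamp: Yellow clip-on work light, 0.09 kg. Origin: middle of its bridge's underside, the point seated on the edge it is clipped to; z up, x along the edge, jaws on its +y and -y sides. Rubber jaw pads, 22 mm along x, reach 18 to 28 mm below the origin. Lamp head: 32 mm drum at x = +44 mm, 8 to 40 mm above the origin, looking along -y. Starts on the tote's middle panel.
- lens (a point): Centre of the lamp's white lens: 44 mm along x, -22 mm along y and 24 mm above the lamp's origin.
- lamp_grip (a point): Gripper centre for the lamp, 46 mm above its origin, fingers closing along its y: between two red beads (bars 8 mm thick, from -11 to 11 mm in x, 48 mm above the origin) ending the black tails. On a 4 mm edge they measure 48 mm over their outsides; squeezed they stop at about 25 mm. 9 N squeezes them fully; carry with 20 to 40 N. The tails turn on pins 12 mm above the origin.
- jaw_p (a joint): Opening of the jaw on the lamp's +y side, rad: 0 clipped on a 4 mm edge, 0.32 fully squeezed (then the pads stand about 25 mm apart), -0.05 shut on nothing. The spring holds an edge with about 5 N.
- jaw_n (a joint): The same for the jaw on the -y side.
- tote: Grey open tool tote, fixed, 250 x 150 mm, outer walls 80 mm high. A 4 mm thick middle panel runs along its x axis at y = 0 and rises to 130 mm. Origin: centre of the underside, z up.
- bucket: Blue rectangular bucket, fixed, 270 mm (x) by 200 mm (y), 150 mm high, upright walls 4 mm thick, plain rim. Origin: centre of the underside, z up. The rim next to the water filter is on its -y side: it runs along x at y = -98 mm (middle of the wall), 150 mm above the origin, and is free.
- filter: Twin water filter, fixed: two white canisters with a grey band, 104 mm thick, side by side at y = +62 and -62 mm. Origin: centre of the bracket's underside, z up. One canister has a right-hand thread, the other a left-hand thread; which is which cannot be seen and varies, and so does which has the blue cap.
- neck_left (a point): Centre of the neck's top of the canister at y = +62 mm of the filter, 188 mm above the filter's origin. A cap must rise 28 mm to clear the neck.
- neck_right (a point): The same for the canister at y = -62 mm of the filter.
- cap_blue: Blue screw cap, 94 mm across, 0.12 kg. Origin: centre of the skirt's lower rim, z up. Starts screwed home, axes along the filter's, origin 162 mm above the filter's. Coarse 3-start thread: the right way it climbs 4.5 mm in 0.9 rad (lift the gripper along), from about 1.0 to 1.6 rad it is free and lifts straight off; the wrong way it meets a hard stop within 0.06 rad.
- boss (a point): Centre of the top of the blue cap's square boss, 57 mm above the cap's origin. The boss is 30 x 30 mm, sides along the cap's x and y, and stands 26 mm above the cap's top.
- cap_grey: The same cap in grey on the other canister; to be left alone.
- wrench: Orange pipe wrench lying on the mat, 230 mm long; leave alone. Origin under the upper end of its grip.
- plunger: White plunger cup, 128 mm across, 105 mm high, standing on the mat; leave alone. Origin: centre of the underside.
- spray_bottle: Green spray bottle, 76 mm thick, 211 mm high; leave alone. Origin: centre of the underside.

How it is judged:
By the outcome, as a careful person would: the job done as asked, in the order asked, and still so for the second after the job is handed in, while the arm keeps its last pose, push and grip.
It also fails if it takes over 58 s, if anything falls off the work surface, if the arm or the gripper's body presses on something with over 40 N, if the wrist force passes 120 N, or if a joint passes its speed limit or range.

### The arm

A 6-joint arm with a two-finger parallel gripper is mounted at the origin on the work surface. World frame = base frame: x ahead of the robot, y to its left, z up, the work surface at z = 0. Lengths are in mm, angles in degrees, forces in N, time in s.
With the tool pointing down it reaches from about 325 to 1000 mm from the base axis. Payload 5.1 kg.
Tool frame: the origin (TCP) lies at the very end of the fingers, on their centre line; the grasp point (between the pads) lies arm.hold_point_z behind it (arm.hold_point_z is the distance from the TCP to the grasp point, in mm); z points along the fingers, y is the line along which they close (so a half turn about z gives the same grasp; the last joint's range is limited). The gripper opens to 85 mm and grips with 20 to 120 N. Pads are 22 mm wide; open, the fingers measure 114 mm over their backs; the gripper's body (76 mm by 85 mm) begins 54 mm behind the grasp point. The pads swing forward as they close: fully open they stand 13 mm farther back than shut.
Start: joints at [-68.732, 7.093, 94.555, -0, 78.352, -4.733], TCP at [284.917, -584.215, 210.822] pointing down, gripper open.
Joint ranges: [-149.61, 149.61], [-58.7, 133.49], [1.44, 155.28], [-77.14, 257.14], [18.33, 153.61], [-166.67, 166.67]. Speed limits (degrees/s): [147.25, 147.25, 180, 180, 180, 180].

### API

Orientations are given as a 3x3 rotation matrix whose columns are the frame's x, y, z axes.
In Python, from plant import arm, jaws, solver, viewer, job_done gives the robot as it stands. Calls block until the motion is done:
- arm.goto(position, orientation): joint-space move of the TCP to a pose.
- arm.servo_line(position, ori=None, feed=150): straight line of the TCP; ori=None keeps the orientation; feed is the mean speed in mm/s.
- arm.move_joints(angles): joint-space move.
- jaws.ungrasp() and jaws.clamp(effort=None): open the fingers fully, or close them until they stop; effort is the grip in N (None keeps the last).
- arm.pause(seconds).
- solver.solve_ik(position, orientation): joint angles nearest the present ones, or None.
- viewer.capture(name): name is "scene" or "top" or "wrist"; returns a dict with "image" (384x512x3 uint8, red, green, blue), "range_z" (384x512 float32, mm along the optical axis (not along the pixel's ray), 0 where there is no reading), "vertical_fov" (degrees; the focal length in pixels is half the picture's height over the tangent of half this angle, whatever the lens; pixels are square), "cx", "cy" (the principal point, pixels), "rvec" (rotation vector, rad) and "tvec" (3), from world to camera coordinates, as OpenCV has them; the wrist camera has in their place "T_tool_cam" (4x4, takes a point from camera to tool coordinates, whose origin is the TCP and whose axes are the flange's). Camera axes: x right, y down, z forward; pixel columns grow to the right and rows downward; lengths in mm; the calibration is good to about 2 mm. A picture is of the moment at which its call begins: read the wrist's pose just before it.
A pose or a line that the arm cannot do raises arm.IKError and nothing moves.
- job_done(): hands the job in; it is judged then, once.
Readings, each from a call of its own:
- arm.read_time(): time.
- arm.read_joint_positions(): joint angles.
- arm.read_qvel(): joint speeds.
- arm.read_effort(): joint torques, N m.
- arm.read_ee_pos(): TCP position.
- arm.read_tcp_rot(): TCP orientation.
- arm.read_ft_force(): force on the tool from outside, world axes, zero at the start.
- arm.read_wrist_torque(): the same for the moment, N m.
- arm.read_finger_gap(): finger opening in mm.
- arm.read_finger_force(): force on a finger pad.
Only numpy, scipy, OpenCV 4.12 (cv2) and the standard library are available. Lean on these libraries where they do the work, as an engineer would, in place of code of your own. Each camera call takes 0.05 s, during which the arm holds its last target. There are 200 camera calls.

## Working session

There is one attempt and no reset: what is moved stays moved. The work goes in short steps, each a Python script; the robot and the scene stay as the last script left them, time stands still between calls to the robot, and variables do not carry over. Pictures are saved under pics/ and viewed, at most 10 in all, crops included, and the job is handed in when it is done.

```bash
ls; mkdir -p pics; cat > h.py <<'E'
import numpy as np, cv2
from plant import arm, jaws, solver, viewer, job_done
def cap(name, save=None):
    R=arm.read_tcp_rot(); p=arm.read_ee_pos()
    d=viewer.capture(name); im=d["image"]; h,w=im.shape[:2]
    f=h/2/np.tan(np.radians(d["vertical_fov"])/2)
    if "rvec" in d:
        Rc=cv2.Rodrigues(np.array(d["rvec"],float))[0]; Rw=Rc.T; t=-Rc.T@np.array(d["tvec"],float).ravel()
    else:
        T=np.array(d["T_tool_cam"]); R=np.array(R); Rw=R@T[:3,:3]; t=R@T[:3,3]+np.array(p)
    z=d["range_z"]; u,v=np.meshgrid(np.arange(w),np.arange(h))
    ray=np.stack([(u-d["cx"])/f,(v-d["cy"])/f,np.ones_like(u,float)],-1)
    P=(ray*z[...,None])@Rw.T+t; P[z==0]=np.nan
    if save: cv2.imwrite(f"pics/{save}.png",im[...,::-1])
    return dict(im=im,P=P,ray=ray@Rw.T,c=t,hsv=cv2.cvtColor(im,cv2.COLOR_RGB2HSV))
E
python3 - <<'E'
from h import *
print(arm.hold_point_z,arm.read_tcp_rot(),arm.read_time())
a=cap("scene","s"); b=cap("top","t")
print(a['c'],b['c'])
np.savez("sc.npz",**a); np.savez("tp.npz",**b)
cv2.imwrite("pics/st.png",cv2.resize(np.vstack([a['im'],b['im']])[...,::-1],(400,600)))
E
```

```text
pics
18.700000000000003 [[ 8.98767850e-01  4.38424153e-01 -7.84032712e-04]
 [ 4.38424812e-01 -8.98765549e-01  2.04270323e-03]
 [ 1.90908840e-04 -2.17965538e-03 -9.99997606e-01]] 0.0
[1131.95125475  623.00011052 1037.25172159] [ 566.77286725   82.85283009 1177.03696622]
```

View pics/s.png

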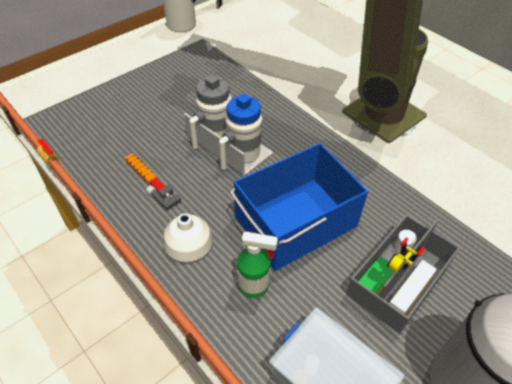

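View pics/t.png

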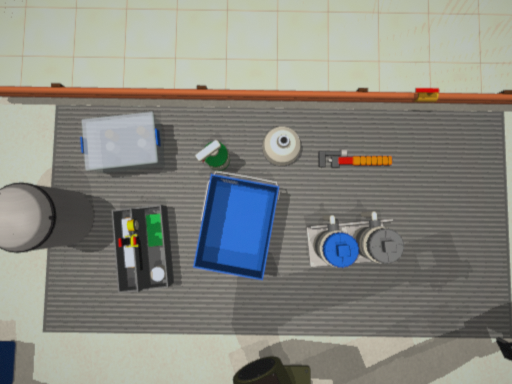

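The scene view shows the filter at about (228,120), the bucket at (300,205) and the lamp on the tote at (403,260). In the top view the blue boss is at (341,250), the grey cap at (384,245), the bucket at (237,225) and the lamp's red beads at (121,242) and (138,240). Next I'll measure.

```bash
python3 - <<'E'
import numpy as np,cv2
for n in ("tp","sc"):
    d=np.load(n+".npz"); P,h=d['P'],d['hsv']; H,S,V=h[...,0],h[...,1],h[...,2]; z=P[...,2]
    print(n, z[380 if 0 else 150,20 if 0 else 250])
    reg=(P[...,0]>250)&(P[...,0]<800)
    def st(nm,m):
        m=m&np.isfinite(z); q=P[m]
        if len(q)>3: print(nm,len(q),'med',np.median(q,0).round(1),'min',q.min(0).round(0),'max',q.max(0).round(0)); return q
    blue=(H>100)&(H<125)&(S>150)&(V>60)&reg
    def rect(nm,q):
        if q is not None:
            r=cv2.minAreaRect(q[:,:2].astype(np.float32)); print('   rect',nm,np.round(r[0],1),np.round(r[1],1),round(r[2],1))
            print('  box',cv2.boxPoints(r).round(0).tolist())
    q=st('bucket rim',blue&(z>143)&(z<157)&(P[...,1]>-150)); rect('b',q)
    q=st('boss',blue&(z>208)&(P[...,1]<-50)); rect('boss',q)
    q=st('bluecap top',blue&(z>180)&(z<203)&(P[...,1]<-50)); rect('cap',q)
    q=st('grey boss',(S<60)&(z>208)&(P[...,1]<-100)&reg)
    rect('gb',q)
    st('yellow',(H>20)&(H<35)&(S>150)&(P[...,1]>150)&reg)
    q=st('red',((H<8)|(H>172))&(S>150)&(P[...,1]>150)&reg&(z>100))
    if q is not None: rect('red',q)
    q=st('tote panel',(z>118)&(z<136)&(P[...,1]>200)&reg&(S<60)&(V<140)); 
    if q is not None: rect('panel',q)
    q=st('tote all',(z>70)&(z<84)&(P[...,1]>200)&(P[...,0]<580)&reg&(S<60)); 
    if q is not None: rect('tote',q)
d=np.load("tp.npz")
a=cv2.resize(d['im'][195:300,100:180],None,fx=5,fy=5,interpolation=2)
b=cv2.resize(d['im'][205:290,300:410],None,fx=3,fy=3,interpolation=2)
c=np.zeros((525,400+330,3),np.uint8); c[:,:400]=a; c[:255,400:]=b
cv2.imwrite("pics/crop.png",c[...,::-1])
E
```

```text
tp 1.2690693147492311
bucket rim 452 med [554.8 141.1 152.9] min [395.  14. 143.] max [690. 249. 157.]
   rect b [541.5 131.8] [198.8 268.2] 80.5
  box [[393.0, 56.0], [657.0, 12.0], [690.0, 208.0], [426.0, 252.0]]
boss 144 med [ 482.1 -154.8  222.3] min [ 468. -171.  209.] max [ 498. -140.  226.]
   rect boss [ 482.4 -155.8] [29.7 29.3] 5.3
  box [[466.0, -143.0], [469.0, -172.0], [499.0, -169.0], [496.0, -140.0]]
bluecap top 781 med [ 485.5 -150.8  196.3] min [ 439. -203.  181.] max [ 528. -110.  203.]
   rect cap [ 483.2 -155.3] [91.1 90.5] 59.0
  box [[421.0, -171.0], [499.0, -218.0], [545.0, -140.0], [468.0, -93.0]]
grey boss 345 med [ 272.3 -514.8  256.1] min [ 251. -541.  208.] max [ 510. -264.  325.]
   rect gb [ 379.9 -400. ] [371.9  39.9] 46.4
  box [[237.0, -521.0], [266.0, -548.0], [523.0, -279.0], [494.0, -252.0]]
yellow 126 med [530.1 427.5 166.1] min [481. 405. 110.] max [558. 438. 187.]
red 47 med [496.5 445.9 184.4] min [483. 406. 158.] max [509. 454. 190.]
   rect red [496.3 429.8] [20.2 46.5] 8.6
  box [[483.0, 451.0], [490.0, 405.0], [510.0, 408.0], [503.0, 454.0]
[... 1192 characters left out ...]
633.0], [524.0, -274.0], [442.0, -226.0]]
yellow 311 med [532.1 428.3 153.1] min [431. 413.   5.] max [620. 620. 242.]
red 94 med [505.7 410.9 182.6] min [485. 228. 155.] max [745. 453. 189.]
   rect red [607.6 331.5] [ 40.5 339.7] 47.1
  box [[469.0, 432.0], [718.0, 201.0], [746.0, 231.0], [497.0, 462.0]]
tote panel 319 med [590.1 602.5 130. ] min [351. 206. 118.] max [691. 664. 136.]
   rect panel [510.5 420.2] [318.5 459.8] 5.4
  box [[330.0, 634.0], [373.0, 176.0], [691.0, 206.0], [647.0, 664.0]]
tote all 517 med [379.4 418.2  80.4] min [339. 336.  70.] max [579. 600.  84.]
   rect tote [464.2 467.1] [253.1 237.4] 6.7
  box [[325.0, 570.0], [352.0, 334.0], [604.0, 364.0], [576.0, 600.0]]
```

View pics/crop.png

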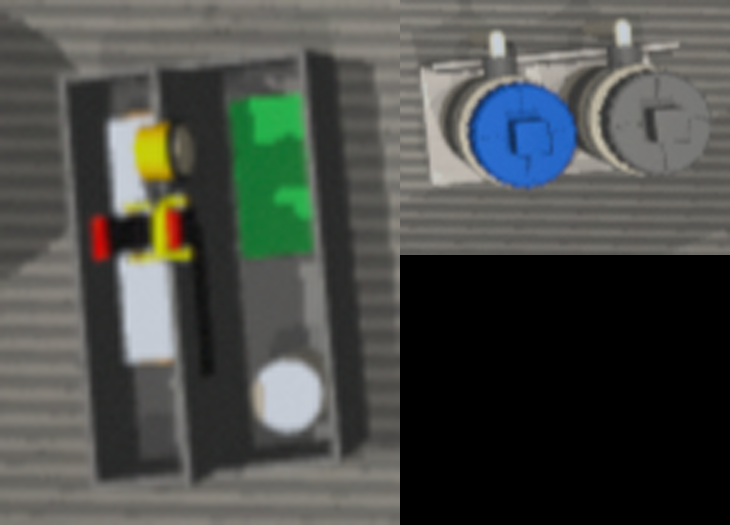

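```bash
cat >> h.py <<'E'
def down(deg):
    c,s=np.cos(np.radians(deg)),np.sin(np.radians(deg))
    return np.array([[c,s,0],[s,-c,0],[0,0,-1.]])
E
python3 - <<'E'
from h import *
p=arm.read_ee_pos()
arm.servo_line([p[0],p[1],360],feed=300)
for y in (7,187): print(y,solver.solve_ik([496,430,280],down(y)))
arm.goto([496,430,280],down(187))
print(arm.read_time(),arm.read_joint_positions(),arm.read_ee_pos())
a=cap("wrist","w1"); np.savez("w1.npz",**a); print(a['c'])
E
```

```text
7 [ 3.62396307e+01  6.01499009e+00  8.91205165e+01 -2.54444375e-14
  8.48644934e+01  1.19239631e+02]
187 [ 3.62396307e+01  6.01499009e+00  8.91205165e+01 -2.54444375e-14
  8.48644934e+01 -6.07603693e+01]
4.3583 [ 3.61811523e+01  6.01435811e+00  8.91158807e+01 -9.59429714e-03
  8.48629705e+01 -6.07611601e+01] [496.49927567 429.4767413  280.05632197]
[427.73688609 420.9610591  442.90198318]
```

View pics/w1.png

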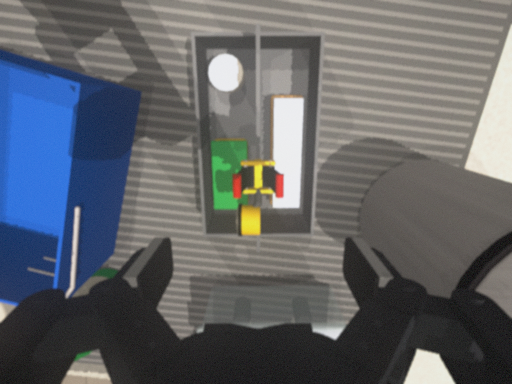

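The wrist view shows the lamp upright on the panel: beads at (238,186) and (279,185), head at (250,221), panel top line near x=258. Next I'll measure from it.

```bash
python3 - <<'E'
import numpy as np,cv2
d=np.load("w1.npz"); P,h,ray,c=d['P'],d['hsv'],d['ray'],d['c']; H,S,V=h[...,0],h[...,1],h[...,2]; z=P[...,2]
m=((H<8)|(H>172))&(S>150)
n,l,s,ce=cv2.connectedComponentsWithStats(m.astype(np.uint8))
for i in range(1,n):
    if s[i,4]>30:
        mm=l==i; q=P[mm]; top=q[q[:,2]>np.nanmax(q[:,2])-5]
        pts=ray[mm]; k=(182-c[2])/pts[:,2]; w=c+pts*k[:,None]
        print(s[i],ce[i].round(1),'med',np.nanmedian(top,0).round(1),q[:,2].max().round(1),'plane rect',cv2.minAreaRect(w[:,:2].astype(np.float32)))
# panel top
m=(S<60)&(z>124)&(z<134)&(P[...,1]>380)&(P[...,1]<480)&(P[...,0]>330)&(P[...,0]<620)
q=P[m]; print(len(q),np.nanmin(q,0),np.nanmax(q,0)); 
print(cv2.fitLine(q[:,:2].astype(np.float32),cv2.DIST_HUBER,0,.01,.01).ravel())
m=(H>20)&(H<35)&(S>150)&(z>100); q=P[m]; print('yellow',len(q),np.median(q,0),q.min(0),q.max(0))
m=(abs(z-80)<5)&(P[...,1]>330)&(P[...,1]<520)&(P[...,0]>320)&(P[...,0]<600)
print('tote',cv2.minAreaRect(P[m][:,:2].astype(np.float32)))
E
```

```text
[233 175   9  23 170] [236.8 185.5] med [499.8 410.5 185.3] 188.1 plane rect ((501.32000732421875, 410.6625061035156), (21.44533920288086, 7.5294365882873535), 6.1214704513549805)
[276 175   7  22 135] [278.9 185. ] med [494.3 449.3 185.5] 187.7 plane rect ((496.02740478515625, 449.7480163574219), (20.489965438842773, 5.664189338684082), 8.057929039001465)
321 [352.62119176 410.38304727 132.14663217] [591.78010565 443.0278558  133.99953887]
[9.9216026e-01 1.2497225e-01 4.2303363e+02 4.2057297e+02]
yellow 938 [529.25145889 428.01581303 165.31917487] [479.62206079 410.84478762 141.60561483] [555.7633542  487.30699301 382.73016951]
tote ((472.16339111328125, 426.6734313964844), (250.4052734375, 150.50274658203125), 7.157191276550293)
```

```bash
python3 - <<'E'
from h import *
R=down(187.2)
arm.goto([498.4,430.1,215],R)
arm.servo_line([498.4,430.1,158],ori=R,feed=120)
print(arm.read_ft_force(),arm.read_ee_pos(),arm.read_time())
jaws.clamp(30); print(arm.read_finger_gap(),arm.read_finger_force(),arm.read_ft_force(),arm.read_ee_pos())
arm.servo_line([498.4,430.1,255],ori=R,feed=120)
print(arm.read_finger_gap(),arm.read_ft_force(),arm.read_time())
a=cap("wrist","w2"); b=cap("top"); np.savez("w2.npz",**a)
x=np.hstack([a['im'],cv2.resize(b['im'][170:320,80:230],(384,384))]); cv2.imwrite("pics/w2.png",cv2.resize(x,(800,343))[...,::-1])
E
```

```text
[0.03565863 0.03056936 0.26612866] [498.89866923 430.48299418 159.04855558] 5.4
21.350917790652815 29.32481288909912 [-2.38651776 -0.13902222 11.16975203] [499.66742593 431.73922683 162.65169956]
20.57103362750626 [ 0.10555097 -1.02052341 -0.68603541] 6.975
```

View pics/w2.png

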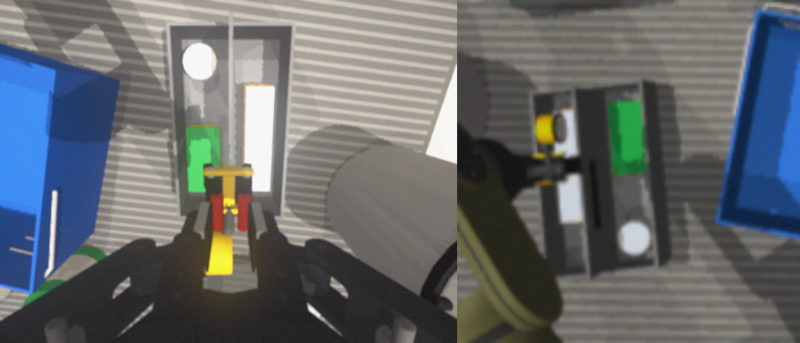

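The lamp is held. Red beads are at about (218,213) and (243,213) in the resized view, the yellow head at (220,255), and the panel edge is empty. The gap is slightly low, so I'll check tilt and height in the hand.

```bash
python3 - <<'E'
from h import *
d=dict(np.load("w2.npz")); p=np.array(arm.read_ee_pos()); R=np.array(arm.read_tcp_rot()); print(p, R.round(3).tolist())
s=cap("scene"); 
def an(d,nm):
    P,h=d['P'],d['hsv']; H,S,V=h[...,0],h[...,1],h[...,2]
    Q=(P-p)@down(187.2); near=np.linalg.norm(P-p,axis=-1)<110
    # lamp coords: x=-toolx, y=tooly... z up
    L=np.stack([-Q[...,0],Q[...,1],-Q[...,2]],-1)
    for k,m in dict(red=((H<8)|(H>172))&(S>150)&near, yel=(H>18)&(H<35)&(S>140)&near).items():
        n,l,st,ce=cv2.connectedComponentsWithStats(m.astype(np.uint8))
        for i in range(1,n):
            if st[i,4]>12:
                q=L[l==i]; A=np.c_[q[:,0],np.ones(len(q))]
                print(nm,k,st[i],'min',np.percentile(q,3,axis=0).round(1),'max',np.percentile(q,97,axis=0).round(1),'slope z/x',np.linalg.lstsq(A,q[:,2],rcond=None)[0].round(2))
an(d,'w'); an(s,'s')
c=s['c']; 
a=cv2.resize(s['im'][215:315,330:470],None,fx=5,fy=5,interpolation=2); cv2.imwrite("pics/s2.png",a[...,::-1])
E
```

```text
[497.84483446 429.66337844 253.22487388] [[-0.992, -0.125, -0.002], [-0.125, 0.992, -0.002], [0.002, -0.001, -1.0]]
w red [236 218  14  41 470] min [-11.5 -10.6  20.2] max [ 9.  -4.5 24.7] slope z/x [ 0.05 23.29]
w red [267 221  12  37 347] min [-10.8   5.2  21.5] max [ 8.8 10.1 24.2] slope z/x [-1.000e-02  2.299e+01]
w yel [229 186  54  54 877] min [-17.8 -16.4 -19.8] max [ 13.1  11.8 -10.1] slope z/x [ -0.15 -15.94]
w yel [ 229  260   32   48 1165] min [ 10.5 -13.7  -2.1] max [52.1  1.  47. ] slope z/x [-0.41 24.36]
s red [418 215   7   8  28] min [ -8.9 -12.1  19.3] max [10.1 -6.3 25.2] slope z/x [-1.000e-02  2.274e+01]
s red [425 222   4   8  14] min [-0.   5.7 11.3] max [11.8  9.9 32.3] slope z/x [ 0.44 18.72]
s yel [398 224  27  23 320] min [-15.2 -18.8 -25.7] max [58.4 13.2 11.4] slope z/x [  0.4  -16.43]
```

View pics/s2.png

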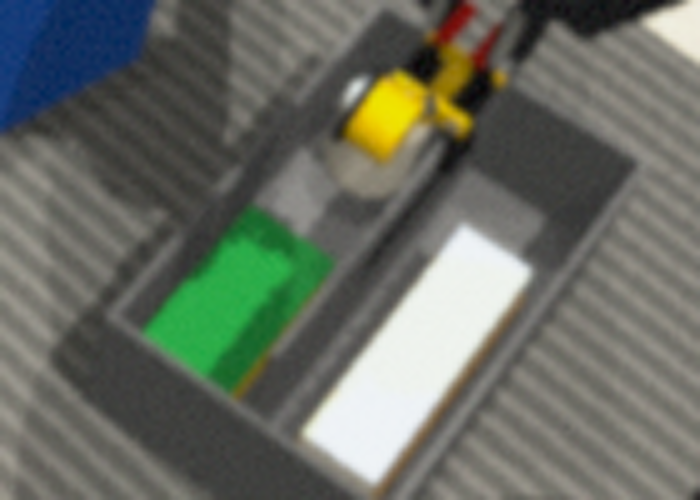

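The scene crop shows the lamp upright above the empty panel: beads at (455,20) and (487,45), head at (385,115). The bead slope is about 0, with the bead tops 23 mm above the TCP, so the origin is about 31 mm below it. Next I'll move over the bucket rim and look.

```bash
python3 - <<'E'
from h import *
R=down(170.5)
arm.servo_line([498,430,300],feed=250)
arm.goto([526.3,34.7,285],R)
print(arm.read_time(),arm.read_finger_gap(),arm.read_ee_pos())
a=cap("wrist","w3"); P,h=a['P'],a['hsv']; H,S,V=h[...,0],h[...,1],h[...,2]; z=P[...,2]
np.savez("w3.npz",**a)
t=np.radians(-9.5); ux=np.array([np.cos(t),np.sin(t)]); uy=np.array([-ux[1],ux[0]])
D=P[...,:2]-[526.3,34.7]; X=D@ux; Y=D@uy
m=(H>100)&(H<128)&(S>120)&(abs(z-150)<12)&(abs(Y)<20)
for lo in range(-140,150,20):
    k=m&(X>=lo)&(X<lo+20)
    if k.sum()>5: print(lo,k.sum(),np.percentile(Y[k],[5,50,95]).round(1),np.percentile(z[k],[50,95]).round(1))
E
```

```text
8.9333 20.875618472636422 [526.41937059  35.41263064 284.92032733]
-140 222 [-0.6  7.7 18.7] [153.3 154.9]
-120 90 [-1.5  0.4  1.4] [153.9 155. ]
-100 92 [-1.5 -0.   1.4] [153.9 155. ]
-80 84 [-1.5  0.   1.5] [153.8 154.9]
-60 80 [-1.5  0.   1.6] [154.  155.1]
-40 78 [-1.5  0.6  1.6] [154.  155.1]
-20 74 [-1.4  0.1  1.7] [154.  155.3]
0 31 [-1.4  0.6  1.7] [154.3 155.1]
120 34 [ 7.6 13.8 19.7] [153.9 154.7]
```

View pics/w3.png

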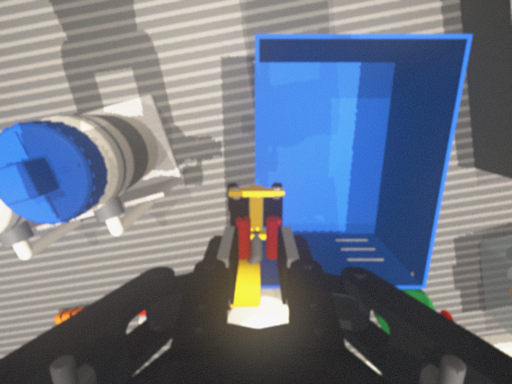

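The wrist view shows the rim's wall line at x≈257, running straight under the lamp (beads at (243,235) and (272,235)), and depth agrees with my rim estimate to about 1 mm. I'll lower until contact.

```bash
python3 - <<'E'
from h import *
R=down(170.5)
arm.servo_line([526.3,34.7,192],ori=R,feed=150)
f0=np.array(arm.read_ft_force()); print(arm.read_ee_pos(),f0)
z=192
while z>170:
    z-=1; arm.servo_line([526.3,34.7,z],ori=R,feed=20); arm.pause(.05)
    f=np.array(arm.read_ft_force())-f0
    if f[2]>2: print(z,arm.read_ee_pos()[2].round(2),f.round(1))
    if f[2]>9: break
print(arm.read_finger_gap(),arm.read_ee_pos(),arm.read_time())
E
```

```text
[526.93003048  34.86324768 192.96710142] [ 0.55692748  0.17888066 -0.57542504]
182 182.86 [-2.8 -0.1  5.3]
181 182.83 [-2.6  0.6  8.1]
180 182.77 [-4.9 -0.4 11.2]
20.899242371909896 [527.40078718  34.68001767 182.77333549] 13.35
```

```bash
python3 - <<'E'
from h import *
jaws.ungrasp(); print(arm.read_finger_gap(),arm.read_ee_pos(),arm.read_ft_force())
R=down(170.5)
arm.servo_line([526.3,34.7,260],ori=R,feed=150)
a=cap("wrist"); s=cap("scene"); print(arm.read_time())
o=np.array([526.3,34.7,150]); t=np.radians(-9.5); ux=np.array([np.cos(t),np.sin(t),0]); uy=np.array([-ux[1],ux[0],0])
for n,d in (('w',a),('s',s)):
    L=(d['P']-o)@np.c_[ux,uy,[0,0,1]]; h=d['hsv'];H,S=h[...,0],h[...,1]
    near=(np.linalg.norm(L,axis=-1)<90)
    for k,m in dict(red=((H<8)|(H>172))&(S>150)&near, yel=(H>18)&(H<35)&(S>140)&near).items():
        nn,l,st,ce=cv2.connectedComponentsWithStats(m.astype(np.uint8))
        for i in range(1,nn):
            if st[i,4]>12:
                q=L[l==i]; print(n,k,st[i],np.percentile(q,[3,50,97],axis=0).round(1).tolist())
    cv2.imwrite("pics/x.png",d['im'])
x=np.hstack([cv2.resize(a['im'],(400,300)),cv2.resize(s['im'][130:230,220:353],(400,300),interpolation=2)])
cv2.imwrite("pics/w4.png",x[...,::-1])
E
```

```text
85.53000508459029 [526.24392832  34.6935054  179.81282636] [ 0.38847488  0.10013564 -0.60463019]
14.775
w red [229 185   8  26 190] [[-11.1, -22.2, 55.6], [-1.0, -19.5, 57.4], [8.8, -16.7, 58.8]]
w red [280 199   6  11  42] [[0.3, 18.1, 55.7], [4.9, 19.7, 56.8], [8.3, 21.3, 57.9]]
w yel [238 167  39  38 501] [[-17.7, -14.6, 14.6], [-1.3, -0.1, 20.5], [14.8, 13.6, 23.9]]
w yel [238 218  23  35 702] [[27.9, -15.8, 31.3], [37.5, -7.2, 42.9], [52.9, 1.7, 45.6]]
s red [273 141   7   6  26] [[-9.2, -22.5, 46.0], [-1.1, -19.1, 55.3], [8.8, -15.1, 59.5]]
s red [280 150   9   7  30] [[-10.0, 10.9, 37.4], [0.1, 19.4, 52.5], [9.6, 22.2, 57.2]]
s yel [257 152  25  15 206] [[3.3, -16.9, 9.7], [40.1, -1.2, 31.4], [58.1, 15.5, 46.5]]
```

View pics/w4.png

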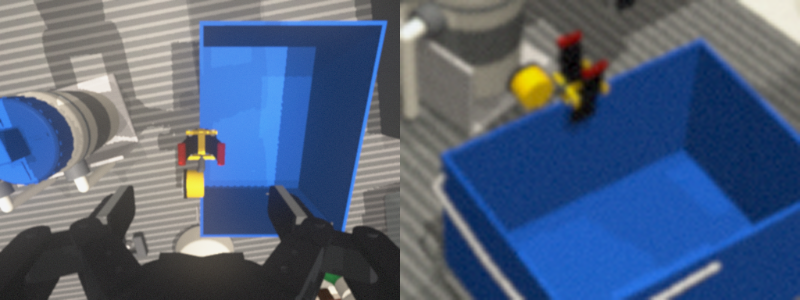

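The lamp has snapped on and is seated: bead tops are at the same height above the edge as on the tote, it sits symmetric and upright, and the lens faces the filter (left panel, beads at (183,153) and (218,150)). Next is the cap.

```bash
python3 - <<'E'
from h import *
R=down(95)
arm.servo_line([526.3,34.7,330],feed=250)
print(solver.solve_ik([483,-155.8,310],R))
arm.goto([483,-155.8,310],R)
print(arm.read_time(),arm.read_ee_pos())
a=cap("wrist","w5"); P,h=a['P'],a['hsv']; H,S,V=h[...,0],h[...,1],h[...,2]; z=P[...,2]
b=(H>100)&(H<125)&(S>120)&(P[...,1]<-90)
q=P[b&(z>212)]; print(len(q),np.median(q,0),cv2.minAreaRect(q[:,:2].astype(np.float32)))
m=(b&(z>215)&(z<230)).astype(np.uint8)
q=P[b&(z>185)&(z<205)]; print(np.median(q,0),cv2.minEnclosingCircle(q[:,:2].astype(np.float32)))
gt=P[(abs(z-222)<8)&(S<60)&(P[...,1]<-230)&(P[...,1]>-330)&(P[...,0]<560)]
print(len(gt), gt.mean(0) if len(gt) else '')
E
```

```text
[-2.39405724e+01 -1.37169470e+01  1.05054250e+02 -2.54444375e-14
  8.86626974e+01 -2.89405724e+01]
16.1 [ 482.67169602 -155.30146416  308.69277648]
1122 [ 485.14075904 -155.66868912  222.67823777] ((485.1263122558594, -157.36045837402344), (29.934558868408203, 30.031435012817383), 6.000992298126221)
[ 484.29111746 -149.43936038  196.80209436] ((485.2900695800781, -157.5998077392578), 48.22226333618164)
838 [ 497.66838111 -277.6813458   221.94827115]
```

View pics/w5.png

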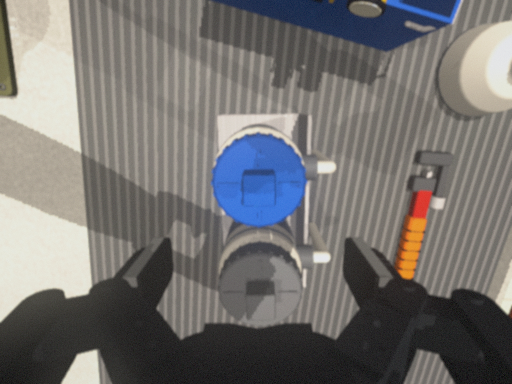

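The wrist view shows the blue boss at (259,187), square to the image, with the grey boss at (260,293) clear of the fingers. Now I'll grasp it and try each direction gently.

```bash
python3 - <<'E'
from h import *
c=[485.1,-157.4]; R=down(96)
arm.servo_line([*c,225],ori=R,feed=200)
arm.servo_line([*c,199],ori=R,feed=80)
print(arm.read_ee_pos(),arm.read_ft_force())
jaws.clamp(70); print(arm.read_finger_gap(),arm.read_ee_pos(),arm.read_ft_force(),arm.read_wrist_torque(),arm.read_time())
t0=arm.read_wrist_torque()[2]
def yaw():
    r=np.array(arm.read_tcp_rot()); return np.degrees(np.arctan2(r[1,0],r[0,0]))
for seq in ((2,4,6),(4,2,0,-2,-4,-6),(-4,-2,0)):
    for a in seq:
        arm.servo_line([*c,199],ori=down(96+a),feed=30); 
        tz=arm.read_wrist_torque()[2]-t0
        print(a,round(yaw(),2),'tz',round(tz,2),'F',np.array(arm.read_ft_force()).round(1),arm.read_finger_gap().round(2))
        if abs(tz)>2.5: break
print(arm.read_time())
E
```

```text
[ 484.77218063 -157.33324635  198.40250567] [-0.58276087 -0.8574175   0.18594952]
26.356620332889353 [ 485.33886069 -157.53088231  199.81023235] [-0.91001635 -0.64396272  3.77477487] [0.03406287 0.30838038 0.01375364] 17.8Traceback (most recent call last):
  File "<stdin>", line 14, in <module>
AttributeError: 'float' object has no attribute 'round'
```

```bash
python3 - <<'E'
from h import *
c=[485.1,-157.4]; t0=0.014
def yaw():
    r=np.array(arm.read_tcp_rot()); return np.degrees(np.arctan2(r[1,0],r[0,0]))
for seq in ((2,4,6),(4,2,0,-2,-4,-6)):
    for a in seq:
        arm.servo_line([*c,199],ori=down(96+a),feed=30); arm.pause(.05)
        tz=arm.read_wrist_torque()[2]-t0
        print(a,round(yaw(),2),'tz',round(tz,2),'F',np.array(arm.read_ft_force()).round(1),round(arm.read_finger_gap(),2),round(arm.read_ee_pos()[2],2))
        if abs(tz)>2: break
print(arm.read_time())
E
```

```text
2 97.97 tz -0.22 F [-2.9  1.1  6.6] 26.43 199.85
4 99.91 tz -0.64 F [-5.6  0.6  6.6] 25.98 199.87
6 101.8 tz -1.22 F [-5.2 -0.4  7.5] 26.26 199.86
4 99.9 tz -0.62 F [-5.5  1.6  6.3] 26.37 199.9
2 97.98 tz -0.14 F [-5.   2.2  6.9] 26.22 199.81
0 96.02 tz -0.05 F [-2.3  0.4  6.2] 26.46 199.81
-2 94.05 tz -0.1 F [-1.4 -0.1  5.6] 26.26 199.83
-4 92.05 tz -0.06 F [-0.2  0.4  5.2] 25.96 199.82
-6 90.06 tz -0.04 F [-0.3  0.6  4.8] 25.97 199.81
20.75
```

Positive yaw meets a stop and negative turns freely, so it loosens clockwise.

```bash
python3 - <<'E'
from h import *
c=[485.1,-157.4]
def yaw():
    r=np.array(arm.read_tcp_rot()); return np.degrees(np.arctan2(r[1,0],r[0,0]))
def rep(a): print(a,round(yaw(),2),'tz',round(arm.read_wrist_torque()[2],2),'F',np.array(arm.read_ft_force()).round(1),round(arm.read_ee_pos()[2],2))
for a in list(range(-12,-73,-6)):
    z=199.5+5*np.radians(min(-a,52))
    arm.servo_line([*c,z],ori=down(96+a),feed=30); rep(a)
print(arm.read_time())
R=down(96-72)
for z in (206,209,213):
    arm.servo_line([*c,z],ori=R,feed=30); rep(z)
    if arm.read_ft_force()[2]<-12: break
print(arm.read_time())
E
```

```text
-12 84.16 tz -0.03 F [0.7 0.2 1.4] 200.27
-18 78.22 tz -0.02 F [0.1 0.  1.7] 200.85
-24 72.25 tz -0.05 F [0.4 0.1 1.4] 201.46
-30 66.26 tz -0.07 F [-0.8  0.1  0.2] 202.02
-36 60.26 tz -0.05 F [-0.1  0.1  1.1] 202.63
-42 54.26 tz -0.04 F [-0.4 -0.5  3.3] 203.21
-48 48.26 tz -0.05 F [-0.4  0.8  2.2] 203.75
-54 42.26 tz -0.11 F [-0.4 -0.7  2.2] 204.02
-60 36.26 tz -0.1 F [ 0.4 -0.4  2.5] 204.01
-66 30.28 tz -0.03 F [ 0.4  0.1 -1.2] 203.21
-72 24.28 tz -0.0 F [-0.2 -0.  -1. ] 203.5
23.5917
206 24.09 tz 0.03 F [-1.2 -0.2 -1.5] 206.1
209 24.03 tz -0.02 F [-0.2  0.4 -0.5] 209.35
213 24.0 tz -0.01 F [-0.5  0.4 -0.5] 213.37
24.375
```

```bash
python3 - <<'E'
from h import *
c=[485.1,-157.4]
arm.servo_line([*c,298],ori=down(24),feed=90); arm.pause(.4)
print(arm.read_ee_pos(),arm.read_tcp_rot(),arm.read_ft_force(),arm.read_finger_gap(),arm.read_time())
s=cap("scene"); w=cap("wrist"); x=np.hstack([s['im'],w['im']]); cv2.imwrite("pics/f.png",cv2.resize(x,(800,300))[...,::-1])
P,h=s['P'],s['hsv'];H,S=h[...,0],h[...,1]
q=P[(H>100)&(H<125)&(S>120)&(P[...,1]<-90)&(P[...,2]>230)]; print(len(q),q.min(0),q.max(0),np.median(q,0))
o=np.array([526.3,34.7,150]); t=np.radians(-9.5); ux=np.array([np.cos(t),np.sin(t),0]); uy=np.array([-ux[1],ux[0],0])
L=(P-o)@np.c_[ux,uy,[0,0,1]]
for m in (((H<8)|(H>172))&(S>150),(H>18)&(H<35)&(S>140)):
    q=L[m&(np.linalg.norm(L,axis=-1)<90)]; print(len(q),np.percentile(q,[3,50,97],axis=0).round(1).tolist())
E
```

```text
[ 485.05230214 -157.3762437   297.8071716 ] [[ 9.13537967e-01  4.06753355e-01 -3.02130259e-04]
 [ 4.06753400e-01 -9.13537991e-01  1.01735284e-04]
 [-2.34626302e-04 -2.15831554e-04 -9.99999949e-01]] [-0.25264753  0.58631591 -0.36177128] 26.070204921835046 25.8667
868 [ 445.11052324 -197.41701774  264.11041165] [ 536.65119716 -108.96547572  474.89422031] [ 501.56098071 -141.8966709   294.84641658]
68 [[-10.2, -21.7, 39.0], [-1.5, 15.0, 53.7], [9.7, 22.9, 60.2]]
213 [[-13.9, -16.8, 12.7], [38.0, -0.7, 31.2], [58.1, 16.3, 47.1]]
```

View pics/f.png

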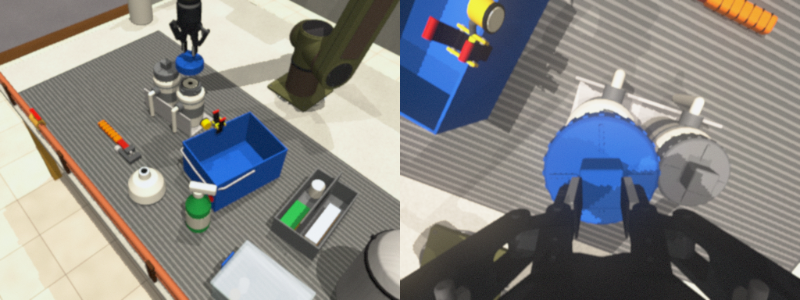

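The blue cap is held level in the gripper, about 98 mm above its open neck (left panel, (190,63) over (190,90)). The grey cap and the lamp are where they should be, so I'm handing in.

```bash
python3 -c "
from h import *
print(job_done())"
```

```text
the job is handed in; nothing more can be done
None
```

The job is handed in at about 26 s: the lamp is clipped and seated on the bucket rim with its lens towards the filter. The blue cap loosened clockwise (left-hand thread) and is held level about 98 mm straight above where it was screwed on.

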